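Lay out the bench for a pipetting run

ROBOT

A 6-joint arm with a two-finger parallel gripper is mounted at the origin on the work surface. World frame = base frame: x ahead of the robot, y to its left, z up, the work surface at z = 0. Lengths are in m, angles in rad, forces in N, time in s.
With the tool pointing down it reaches from about 0.25 to 0.85 m from the base axis. Payload 12.5 kg.
Tool frame: the origin (TCP) lies on the centre line of the jaws, within the pads' length; the fingertips stand 8 mm ahead of it and the grasp point (between the pads) lies 11 mm behind it; z points along the fingers, y is the direction in which the jaws open and shut (so a half turn about z gives the same grasp; the last joint's range is limited). The gripper opens to 93 mm and grips with 3 to 60 N. Pads are 15 mm wide; open, the fingers measure 128 mm over their backs; the gripper's body (75 mm by 188 mm) begins 65 mm behind the grasp point.
Start: joints at [1.024, 0.351, 1.652, -0, 1.139, -0.085], TCP at [0.245, 0.492, 0.227] pointing down, gripper open.
Joint ranges: [-2.75, 2.75], [-0.79, 2.1], [0.01, 2.65], [-1.57, 4.71], [0.07, 3.14], [-2.87, 2.87]. Speed limits (rad/s): [2.22, 2.22, 2.79, 3.14, 3.14, 3.14].

INTERFACE

Orientations are given as a unit quaternion [x, y, z, w].
In Python, from rig import bot, eyes, finder gives the robot as it stands.
- The arm moves only by the tool carry_out, never from a script. Its argument "series" is a list that holds one entry, the list of rows, each a list of 6 numbers: the shift along the world's x, y, z scaled (see below), then the turn, a rotation vector about the world's x, y, z scaled (see below). A call has 1 to 5 rows; each row shifts and turns the commanded pose from where the row before left it; what a row does not reach is not made up. The controller multiplies each number of a shift by 0.06 m and each number of a turn by 5 degrees. A row lasts 1/8 s, in which the tool goes at most 62.5 mm and 10.7 degrees, less where a joint would pass 70% of its speed; a pose out of reach is approached as far as the arm can. A call with a number of a shift or a turn outside -1 to 1 is refused whole. A call with a gripper value outside its range is refused whole. "grip" is the gripper's target within -1 to 1 (fully open at 1, half-way at 0, shut at -1), set as the call begins (left out, the last holds). The fingers move at their own pace and stop on an object; the grip force is fixed at half the most. Time passes only in rows, so rows that do not move let the fingers close. It gives the time, the measured TCP pose, the force and the opening at its end, in the units of the state.
- bot.state(): the state, without advancing time (a new reading comes with each control period).
- eyes.get_image(name): name is "scene" or "top" or "wrist"; returns the picture (420x560x3 uint8, blue, green, red); there is no depth.
- eyes.calibration(name): a dict with "fx", "fy", "cx", "cy" (pixels), "R" (3x3) and "t" (3): a world point X has camera coordinates R X + t; the wrist camera has in their place "T_tool_cam" (4x4, takes a point from camera to tool coordinates, whose origin is the TCP and whose axes are the flange's). Camera axes: x right, y down, z forward; pixel columns grow to the right and rows downward; lengths in m; the calibration is good to about 2 mm. A picture is of the moment at which its call begins: read the wrist's pose just before it. calibration takes no time and is no camera call.
- bot.hand_in(): hands the job in, once; it reports no verdict.
Trained networks look in the newest picture that a camera, given by its name, has taken for a name from the list of things; names that differ only in an ending like _2 or _b are one class to them, and where a whole thing is asked for, a point or a joint stands for the part that bears it (a point fixed in the world has none). Each returns a list of dicts, best first, with "score" (0 to 1); they miss things now and then, are a little off and sometimes report something else, mostly with a low value. They report only what shows in the picture. A call takes as long as a camera call. They do not tell look-alikes from the thing itself.
- finder.find_in(camera, query): "point" ([column, row] in pixels, amid what is visible of it).
- finder.silhouettes(camera, query): "pixels" (420x560 bool, what is visible of it) and "point" ([column, row] in pixels, amid what is visible of it).
- finder.spot_point(camera, query): "point" ([column, row] in pixels: a listed point, or the origin of a listed thing).
The state is a dict: "t": time; "q": joint angles; "joint_vel": joint speeds; "joint_torque": joint torques, N m; "tool_pos": TCP position; "tool_rot": TCP orientation; "wrist_force": force on the tool from outside, world axes, zero at the start; "torque": the same for the moment, N m; "opening": opening from 0.0 (shut) to 1.0 (fully open).
Only numpy, scipy, OpenCV 4.12 (cv2) and the standard library are available. Lean on these libraries where they do the work, as an engineer would, in place of code of your own. Each camera call takes 0.05 s, during which the arm holds its last target. There are 200 camera calls.

TASK

Lay out the bench for a pipetting run: put the tube rack squarely on top of the cooling block and the cover squarely on top of the rack, and stand the empty trough midway between the cooling block and the tip box, level with them and with its long sides parallel to the block's long sides. Stand the small bottle directly behind the trough (at its end away from the robot), in line with it and with a gap of 2 cm between them. Set everything down rather than dropping it, keep the small bottle upright, and leave the timer, the tall bottle and the jar where they are.

Things in the scene. Friction and masses are not known exactly. Their poses are not given: they have to be found in the camera images.
- cooler: The cooling block, a fixed target: a bare aluminium slab 110 x 70 mm, 25 mm high, dark grooves round its sides and a smooth flat top with a small dark screw at each corner (no wells, unlike the rack). Origin: centre of its underside, on the table. x: along its 110 mm side, always pointing within about 10 degrees of straight away from the robot; y: along its 70 mm side; z up.
- tip_box: The tip box, fixed, a reference: a white box with a yellow perforated top and some white tips in it, 110 x 70 mm, 52 mm high. It stands beside the cooling block, to its left or to its right, level with it (along the block's y axis), centres 245 to 275 mm apart. Origin: centre of its underside; x along its 110 mm side, z up.
- rack: The tube rack, loose: a solid white block 110 x 60 mm, 28 mm high, 32 dark round wells drawn on its flat top, 120 g. Origin: centre of its underside; x along its 110 mm side, y along its 60 mm side (grip across y), z up. The same either way round.
- cover: The cover of the tube rack, loose: a flat grey plate 110 x 60 mm, 5 mm thick, with an upright grip rib on top in the middle, 60 mm long along x, 12 mm wide along y, from 5 to 28 mm above the underside; 50 g. Origin: centre of its underside; x along its 110 mm side, z up. Grip the rib across y, with the fingertips above the plate. The same either way round.
- trough: The reagent trough, loose: a white open-topped plastic box 90 x 42 mm, 34 mm high, walls and floor 3 mm, empty, 50 g. Origin: centre of its underside; x along its 90 mm side, y along its 42 mm side (grip across y), z up. The same either way round.
- bottle: The small bottle, loose: amber glass with a white cap and a blank paper label, round, 42 mm in diameter, 75 mm high overall (the straight side reaches at least 40 mm up), 90 g. Origin: centre of its underside; z up along its axis.
- tall_bottle: The tall bottle, a bystander, loose: amber glass, 56 mm in diameter, 135 mm high. Not to be moved. Origin: centre of its underside, z up.
- jar: The jar, a bystander, loose: squat, white, 64 mm in diameter, 65 mm high. Not to be moved. Origin: centre of its underside, z up.
- timer: The bench timer, a bystander, loose: a flat white box 55 x 65 mm, 18 mm high, with a grey display and three black keys. Not to be moved. Origin: centre of its underside, z up.
Not all that is in view belongs to the job. Leave any purple look-alike of the trough alone.

How it is judged:
By the outcome, as a careful person would: the job done as asked, in the order asked, and still so for the second after the job is handed in, with the robot touching nothing.
It also fails if it takes over 112 s, if anything falls off the work surface, if the arm or the gripper's body presses on something with over 40 N, if the wrist force passes 120 N, or if a joint passes its speed limit or range.

## Working session

There is one attempt and no reset: what is moved stays moved. The work goes in short steps, Python scripts to look and compute and a tool call to move; the robot and the scene stay as the last step left them, time stands still between calls to the robot, and variables do not carry over. Pictures are saved under pics/ and viewed, on a budget of 14 in all, crops included, one or two more only if the job needs it, and the job is handed in when it is done.

Besides the shell and the picture viewer there is one more tool, called after "Request:" as name(argument=value, ...), one argument or row to a line, values as JSON. carry_out: Moves the arm, as the interface text tells. Shifts and turns lie within -1 to 1; 1 stands for 0.06 m of shift or 5 degrees of turn. Its arguments: {"type":"object","properties":{"series":{"type":"array","items":{"type":"array","items":{"type":"array","items":{"type":"number"}}}},"grip":{"type":"number"}},"required":["series"]}

```bash
ls; mkdir -p pics; python3 - <<'E'
from rig import bot, eyes, finder
import cv2
for n in ["scene","top"]:
    cv2.imwrite(f"pics/{n}0.png",eyes.get_image(n))
    c=eyes.calibration(n);print(n,c)
    for q in "cooler tip_box rack cover trough bottle tall_bottle jar timer".split():
        print(q,[(round(r["score"],2),[round(float(v)) for v in r["point"]]) for r in finder.spot_point(n,q)[:4]])
print(eyes.calibration("wrist"));print(bot.state())
E
```

```text
pics
scene {'fx': 418.4320238157349, 'fy': 418.4320238157349, 'cx': 282.17850984073084, 'cy': 212.9070700123007, 'R': array([[-0.44017043,  0.89791376, -0.00093499],
       [ 0.63656749,  0.31131994, -0.70559317],
       [-0.63327073, -0.31117644, -0.70861654]]), 't': array([ 0.24587991, -0.36631608,  1.19146072])}
cooler [(0.64, [356, 254])]
tip_box [(0.89, [229, 195]), (0.37, [346, 342])]
rack [(0.79, [443, 264])]
cover [(0.79, [148, 161]), (0.58, [352, 253])]
trough [(0.92, [214, 139]), (0.7, [259, 146])]
bottle [(0.79, [425, 204])]
tall_bottle [(0.98, [123, 240])]
jar [(0.7, [344, 338])]
timer [(0.94, [314, 165])]
top {'fx': 438.5264826975409, 'fy': 438.5264826975409, 'cx': 278.5331163075719, 'cy': 215.7278388435811, 'R': array([[ 9.41500971e-02, -9.95557716e-01,  7.70021272e-04],
       [-9.73978825e-01, -9.22694875e-02, -2.07006256e-01],
       [ 2.06157725e-01,  1.87396747e-02, -9.78339316e-01]]), 't': array([-0.04409506,  0.60218845,  0.97370515])}
cooler [(0.77, [222, 217])]
tip_box []
rack [(0.98, [154, 222])]
cover [(0.69, [414, 249])]
trough [(0.85, [383, 306]), (0.65, [3
[... 588 characters left out ...]
00,
         1.00000000e+00]])}
{'t': 1.0, 'q': array([ 1.02437277e+00,  3.50663451e-01,  1.65178651e+00, -4.29965093e-06,
        1.13912625e+00, -8.45870615e-02]), 'joint_vel': array([-0.00083941, -0.00147126,  0.00135757, -0.00028591,  0.00120023,
        0.00054755]), 'joint_torque': array([ 2.63364767e-03, -4.97229588e+01, -2.85486066e+01,  7.00654602e-02,
        2.19771353e-02, -2.93127869e-05]), 'tool_pos': array([0.24504073, 0.49238208, 0.22665772]), 'tool_rot': array([2.28870618e-01, 9.73456851e-01, 7.20794026e-06, 4.40674527e-06]), 'wrist_force': array([ 0.03168679, -0.12680103, -0.37875328]), 'torque': array([ 0.00750975, -0.02404526, -0.04673435]), 'opening': 1.0016564983076106}
```

View pics/scene0.png

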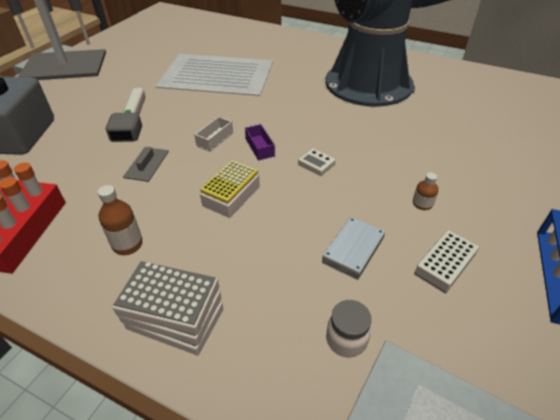

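View pics/top0.png

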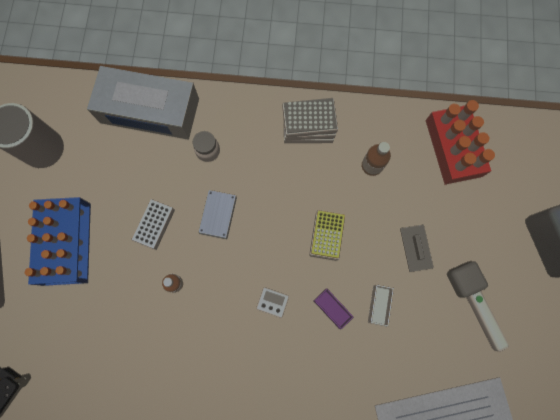

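Both pictures agree: cooler at top (218,215), rack (153,224), cover (417,248), white trough (381,306) with the purple look-alike at (333,309), small bottle (171,283), tip box (327,235), jar (205,146), timer (273,302), and tall bottle (376,160). I'll fit poses to the silhouettes of both cameras.

```bash
cat > h.py <<'E'
import numpy as np, cv2
from scipy.optimize import minimize
from scipy.spatial.transform import Rotation as Ro
from rig import bot, eyes, finder
def box(a,b,h,z0=0): return np.array([[x,y,z] for x in(-a/2,a/2) for y in(-b/2,b/2) for z in(z0,z0+h)])
def cyl(d,h): 
    t=np.linspace(0,2*np.pi,33)[:-1]; return np.array([[d/2*np.cos(u),d/2*np.sin(u),z] for u in t for z in(0,h)])
cap=cyl(.022,.075); bb=cyl(.042,.045)
M=dict(cooler=[box(.11,.07,.025)],tip_box=[box(.11,.07,.052)],rack=[box(.11,.06,.028)],
 cover=[box(.11,.06,.005),box(.06,.012,.028)],trough=[box(.09,.042,.034)],bottle=[np.vstack([bb,cap])],
 jar=[cyl(.064,.065)],timer=[box(.055,.065,.018)],tall_bottle=[cyl(.056,.1)])
def cam(n):
    c=eyes.calibration(n); K=(c["fx"],c["fy"],c["cx"],c["cy"])
    if "R" in c: return K,np.array(c["R"]),np.array(c["t"])
    s=bot.state(); T=np.eye(4);T[:3,:3]=Ro.from_quat(s["tool_rot"]).as_matrix();T[:3,3]=s["tool_pos"]
    W=np.linalg.inv(T@c["T_tool_cam"]); return K,W[:3,:3],W[:3,3]
def proj(C,P):
    K,R,t=C; p=P@R.T+t; return np.c_[K[0]*p[:,0]/p[:,2]+K[2],K[1]*p[:,1]/p[:,2]+K[3]]
def ray(C,uv,z):
    K,R,t=C; d=R.T@np.array([(uv[0]-K[2])/K[0],(uv[1]-K[3])/K[1],1]); o=-R.T@t; return o+d*(z-o[2])/d[2]
S=4
def render(C,parts,p,z):
    m=np.zeros((420*S,560*S),np.uint8); r=Ro.from_euler('z',p[2]).as_matrix()
    for P in parts:
        u=proj(C,P@r.T+[p[0],p[1],z]); h=cv2.convexHull(((u+.5)*S-.5).astype(np.float32))
        cv2.fillConvexPoly(m,np.round(h*16).astype(np.int32),255,shift=4)
    return cv2.resize(m,(560,420),interpolation=cv2.INTER_AREA)/255.
def fit(name,obs,p0,z=0,parts=None):
    parts=parts or M[name]; rnd=len(parts[0])>8
    def cost(v):
        p=[v[0]/100,v[1]/100,0 if rnd else v[2]/10]; s=0
        for C,m in obs:
            a=render(C,parts,p,z); s+=1-np.minimum(a,m).sum()/np.maximum(a,m).sum()
        return s/len(obs)
    best=None
    for y in ([0] if rnd else p0[2:] ):
        x0=np.array([p0[0]*100,p0[1]*100,y*10])
        o=minimize(cost,x0,method='Nelder-Mead',options=dict(initial_simplex=[x0,x0+[1,0,0],x0+[0,1,0],x0+[0,0,2]],xatol=.01,fatol=1e-4,maxiter=120))
        if best is None or o.fun<best.fun: best=o
    v=best.x; return np.array([v[0]/100,v[1]/100,v[2]/10]),best.fun
def sil(n,q,near=None):
    C=cam(n); r=finder.silhouettes(n,q)
    if near is not None: r=sorted([k for k in r if np.linalg.norm(np.array(k["point"])-near)<30],key=lambda k:-k["score"])
    return (C,r[0]["pixels"].astype(float),r[0]["score"]) if r else None
E
cat > a.py <<'E'
from h import *
Y=[0,.7,1.4,-.7]
pt=dict(cooler=(218,215),tip_box=(327,235),rack=(153,224),cover=(417,248),trough=(381,306),bottle=(171,283),jar=(205,146),timer=(273,302),tall_bottle=(376,160))
ims={n:eyes.get_image(n) for n in("top","scene")}
for q in pt:
    h=M[q][0][:,2].max(); p=ray(cam("top"),pt[q],h/2); obs=[];
    for n in("top","scene"):
        o=sil(n,q,proj(cam(n),np.array([[p[0],p[1],h/2]]))[0])
        if o: obs.append(o[:2]+(n,o[2]))
    print(q,"guess",p[:2].round(3))
    for sub in ([obs[:1],obs[1:],obs] if len(obs)==2 else [obs]):
        if sub:
            r,c=fit(q,[s[:2] for s in sub],[p[0],p[1]]+Y); print("  ",[(s[2],round(s[3],2)) for s in sub],r[:2].round(4),np.degrees(r[2]).round(1),round(c,3))
E
python3 a.py
```

```text
cooler guess [0.602 0.164]
   [('top', 0.96)] [0.6041 0.1654] -6.3 0.035
   [('scene', 0.6)] [0.6011 0.1644] -6.0 0.045
   [('top', 0.96), ('scene', 0.6)] [0.6033 0.1649] 173.9 0.047
tip_box guess [ 0.575 -0.108]
   [('top', 0.89)] [ 0.5744 -0.1061] -4.1 0.056
   [('scene', 0.76)] [ 0.5738 -0.108 ] -1.2 0.089
   [('top', 0.89), ('scene', 0.76)] [ 0.5742 -0.1062] -3.9 0.078
rack guess [0.564 0.32 ]
   [('top', 0.8)] [0.5637 0.3203] -16.8 0.065
   [('scene', 0.81)] [0.5623 0.3196] 163.6 0.035
   [('top', 0.8), ('scene', 0.81)] [0.5631 0.3197] -16.6 0.056
cover guess [ 0.568 -0.334]
   [('top', 0.75)] [ 0.5689 -0.3317] 14.2 0.041
   [('scene', 0.61)] [ 0.5652 -0.3344] 14.1 0.046
   [('top', 0.75), ('scene', 0.61)] [ 0.5677 -0.3327] 14.2 0.065
trough guess [ 0.419 -0.248]
   [('top', 0.7)] [ 0.422  -0.2461] -6.5 0.089
   [('scene', 0.68)] [ 0.4183 -0.2483] 174.8 0.044
   [('top', 0.7), ('scene', 0.68)] [ 0.4209 -0.2468] -5.7 0.083
bottle guess [0.425 0.249]
   [('top', 0.65)] [0.425  0.2503] 5.7 0.054
   [('scene', 0.69)] [0.423  0.2495] 4.3 0.089
   [('top', 0.65), ('scene', 0.69)] [0.4249 0.2497] 0.1 0.076
jar guess [0.771 0.215]
   [('scene', 0.88)] [0.7695 0.2126] 11.0 0.115
timer guess [0.404 0.007]
   [('top', 0.93)] [0.4046 0.0093] -13.3 0.051
   [('scene', 0.91)] [0.4   0.008] -13.5 0.077
   [('top', 0.93), ('scene', 0.91)] [0.4038 0.0088] -13.3 0.09
tall_bottle guess [ 0.769 -0.213]
   [('top', 0.56)] [ 0.772  -0.2115] 6.2 0.129
   [('scene', 0.79)] [ 0.7675 -0.2163] 0.9 0.16
   [('top', 0.56), ('scene', 0.79)] [ 0.7709 -0.2115] -2.0 0.159
```

Request:
carry_out(
  series=[
    [[0.85,-0.53,0,0,0,0.33],[0.85,-0.53,0,0,0,0.33],[0.85,-0.53,0,0,0,0.33],[0.85,-0.53,0,0,0,0.33],[0.85,-0.53,0,0,0,0.33]],
  ],
  grip=1,
)

```text
t: 2.62
tool_pos: [0.5016, 0.3321, 0.2268]
tool_rot: [0.158, 0.987, 0.0, 0.0]
wrist_force: [-0.1, 0.7, 1.2]
opening: 1.001
```

Request:
carry_out(
  series=[
    [[0.85,-0.53,0,0,0,0.33],[0,0,0,0,0,0],[0,0,0,0,0,0]],
  ],
)

```text
t: 3.0
tool_pos: [0.5506, 0.3017, 0.2264]
tool_rot: [0.144, 0.99, -0.0, -0.0]
wrist_force: [0.0, 0.1, 0.6]
opening: 1.002
```

```bash
cat > w.py <<'E'
import sys
from h import *
# args: tag then name:x:y:yawdeg[:z]
C=cam("wrist"); im=eyes.get_image("wrist"); cv2.imwrite(f"pics/{sys.argv[1]}.png",im)
def look(q,p,z=0):
    h=M[q][0][:,2].max(); o=[k for k in finder.silhouettes("wrist",q) if np.linalg.norm(np.array(k["point"])-proj(C,np.array([[p[0],p[1],z+h/2]]))[0])<60]
    if not o: print(q,"not seen"); return
    k=max(o,key=lambda k:k["score"]); r,c=fit(q,[(C,k["pixels"].astype(float))],[p[0],p[1],np.radians(p[2])],z)
    print(q,round(k["score"],2),r[:2].round(4),np.degrees(r[2]).round(1),"cost",round(c,3))
for a in sys.argv[2:]:
    f=a.split(":"); v=[float(x) for x in f[1:]]; look(f[0],v[:3],v[3] if len(v)>3 else 0)
s=bot.state(); y=Ro.from_quat(s["tool_rot"]).as_matrix()
print("t",round(s["t"],2),"tcp",s["tool_pos"].round(4),"jaw",np.degrees(np.arctan2(y[1,1],y[0,1])).round(2),"z",y[:,2].round(3),"F",s["wrist_force"].round(1),"open",round(s["opening"],3))
E
python3 w.py w1 rack:.563:.32:-16.6 cooler:.603:.165:-6.1 bottle:.425:.25:0 jar:.77:.213:0
```

```text
rack 0.67 [0.5643 0.3204] -16.6 cost 0.037
cooler 0.69 [0.6037 0.1666] -5.6 cost 0.339
bottle 0.72 [0.4262 0.2504] 0.6 cost 0.09
jar 0.76 [0.7653 0.2165] 0.8 cost 0.464
t 3.25 tcp [0.5503 0.3024 0.2269] jaw 73.52 z [ 0.  0. -1.] F [-0.7  1.  -0.5] open 0.998
```

Request:
carry_out(
  series=[
    [[0.228,0.3,-0.9,0,0,0],[0,0,-0.95,0,0,0],[0,0,-0.9,0,0,0],[0,0,-0.55,0,0,0],[0,0,-0.23,0,0,0]],
  ],
)

```text
t: 3.88
tool_pos: [0.5636, 0.3197, 0.0132]
tool_rot: [0.144, 0.99, -0.001, -0.001]
wrist_force: [0.6, 0.2, -0.1]
opening: 0.995
```

Request:
carry_out(
  series=[
    [[0,0,0,0,0,0],[0,0,0,0,0,0],[0,0,0,0,0,0],[0,0,0,0,0,0],[0,0,0,0,0,0]],
  ],
  grip=-1,
)

```text
t: 4.5
tool_pos: [0.5652, 0.3198, 0.0158]
tool_rot: [0.144, 0.99, 0.0, 0.001]
wrist_force: [-1.6, -1.2, 6.2]
opening: 0.646
```

```bash
python3 w.py w2
```

```text
t 4.55 tcp [0.5651 0.3198 0.0158] jaw 73.44 z [ 0.001  0.001 -1.   ] F [-1.9 -0.5  6.6] open 0.642
```

View pics/w1.png

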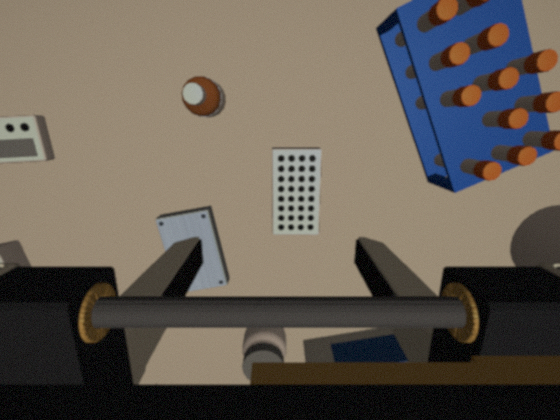

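The w1 view shows the rack centred at (297,191) between the fingers, with the cooler's near corners unobstructed at about (158,217) and (207,209). I'll lift, carry the rack toward the block, and check those corners.

```bash
python3 - <<'E'
from h import *
c=eyes.calibration("wrist");K=(c["fx"],c["fy"],c["cx"],c["cy"])
a=np.radians(73.52); T=np.eye(4); y=np.array([np.cos(a),np.sin(a),0]);z=np.array([0,0,-1.]);T[:3,:3]=np.c_[np.cross(y,z),y,z];T[:3,3]=[.5505,.302,.2266]
W=np.linalg.inv(T@c["T_tool_cam"]);C=(K,W[:3,:3],W[:3,3])
im=cv2.imread("pics/w1.png");r=Ro.from_euler('z',-6.1,degrees=True).as_matrix()
P=box(.11,.07,.025)@r.T+[.604,.1655,0];u=proj(C,P);print(u.round(1))
for k in (0,2,4,6): 
    for j in (k,k+1): cv2.circle(im,tuple(np.round(u[j]*16).astype(int)),24,(0,0,255) if j%2 else (0,255,0),-1,shift=4,lineType=cv2.LINE_AA)
rr=Ro.from_euler('z',-16.6,degrees=True).as_matrix()
for q in proj(C,box(.11,.06,.028)@rr.T+[.564,.3203,0])[1::2]: cv2.circle(im,tuple(np.round(q*16).astype(int)),24,(0,0,255),-1,shift=4)
cv2.imwrite("pics/w1c.png",cv2.resize(im[130:310,130:340],None,fx=3,fy=3,interpolation=cv2.INTER_CUBIC))
E
```

```text
[[161.  213.1]
 [153.5 218.8]
 [210.9 204.1]
 [206.5 209.4]
 [182.5 283.7]
 [176.8 293.2]
 [229.1 276. ]
 [226.2 285.1]]
```

View pics/w1c.png

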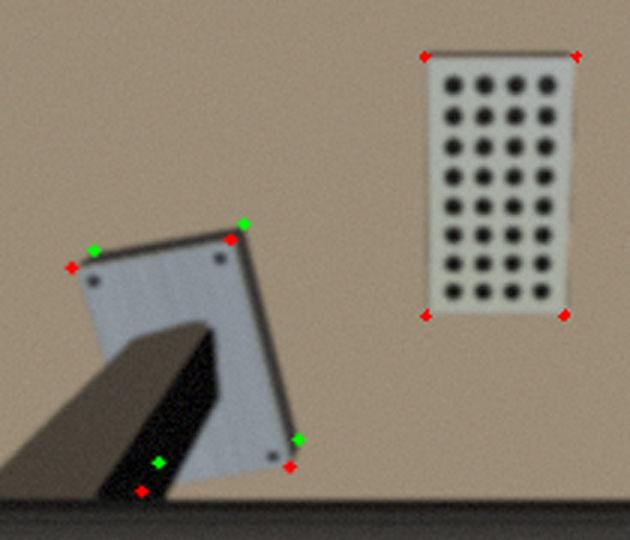

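Request:
carry_out(
  series=[
    [[0,0,0.92,0,0,0],[0,0,0.92,0,0,0.42],[0.6,-0.6,0.42,0,0,0.42],[0.6,-0.6,0.42,0,0,0.42],[0.6,-0.6,0.42,0,0,0.42]],
  ],
)

```text
t: 5.18
tool_pos: [0.6734, 0.2104, 0.2017]
tool_rot: [0.07, 0.998, -0.0, -0.0]
wrist_force: [0.8, 0.9, -2.0]
opening: 0.642
```

Request:
carry_out(
  series=[
    [[0.7,-0.7,0,0,0,0.42],[0,0,0,0,0,0],[0,0,0,0,0,0],[0,0,0,0,0,0]],
  ],
)

```text
t: 5.68
tool_pos: [0.714, 0.1707, 0.2008]
tool_rot: [0.052, 0.999, 0.0, -0.0]
wrist_force: [0.2, 0.8, -0.2]
opening: 0.645
```

```bash
python3 w.py w3 cooler:.603:.166:-6.1
```

```text
cooler not seen
t 5.78 tcp [0.7142 0.1706 0.201 ] jaw 84.01 z [-0.  0. -1.] F [-0.1 -0.1 -1.2] open 0.645
```

View pics/w3.png

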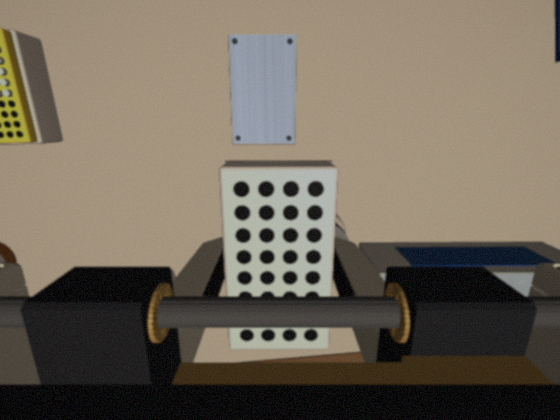

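The w3 view shows the cooler unobstructed, top face about (230,34)–(297,145), and the held rack below it with its near top corners at about (221,168) and (336,168). I'll fit the top face by colour.

```bash
cat > top.py <<'E'
from h import *
import sys
def wc(tcp,jaw):
    c=eyes.calibration("wrist");K=(c["fx"],c["fy"],c["cx"],c["cy"]);a=np.radians(jaw);T=np.eye(4);y=np.array([np.cos(a),np.sin(a),0]);z=np.array([0,0,-1.])
    T[:3,:3]=np.c_[np.cross(y,z),y,z];T[:3,3]=tcp;W=np.linalg.inv(T@c["T_tool_cam"]);return K,W[:3,:3],W[:3,3]
E
python3 - <<'E'
from top import *
C=wc([.7142,.1706,.201],84.01);im=cv2.imread("pics/w3.png");d=im[...,0].astype(int)-im[...,2]
m=((d>-5)&(im[...,0]>100)).astype(np.uint8);m[:28]=0;m[152:]=0;m[:,:210]=0;m[:,320:]=0
m=cv2.morphologyEx(m,cv2.MORPH_CLOSE,np.ones((9,9)));n,l,s,c=cv2.connectedComponentsWithStats(m);i=1+s[1:,4].argmax();print(s[i],c[i])
r,cost=fit("cooler",[(C,(l==i).astype(float))],[.603,.166,np.radians(-6)],0.025,[box(.11,.07,0.0001)]);print(r[:2],np.degrees(r[2]),cost)
g=cv2.cvtColor(im,cv2.COLOR_BGR2GRAY)
for row in (172,180,200,215): print(row,[int(x) for x in np.where(np.abs(np.diff(g[row,200:350].astype(int)))>25)[0]+200])
print("col",[int(x) for x in np.where(np.abs(np.diff(g[150:185,280].astype(int)))>12)[0]+150])
for uv in((221,168),(336,168)): print(ray(C,uv,.2135))
# predicted rack corners if centred on TCP
R=Ro.from_euler('z',-5.99,degrees=True).as_matrix();print(proj(C,box(.11,.06,.028)@R.T+[.7142,.1706,.1855]).round(1))
E
```

```text
[ 229   34   67  110 7064] [262.67751982  87.94988675]
[0.6051114  0.16570961] -5.730268100824855 0.041770424651886406
172 []
180 []
200 []
215 [233, 234, 235, 247, 248, 249, 258, 259, 271, 272, 273, 282, 283, 284, 296, 297, 298, 306, 307, 308, 320, 321, 322, 335]
col [159, 160, 165, 166, 167]
[0.6567892  0.14833017 0.2135    ]
[0.66275354 0.20497655 0.2135    ]
[[226.7 160.6]
 [217.2 167.5]
 [329.  160.5]
 [338.4 167.5]
 [234.3 321.3]
 [227.6 351.7]
 [321.6 321.2]
 [328.3 351.7]]
```

Request:
carry_out(
  series=[
    [[-0.92,-0.04,0,0,0,0],[-0.917,-0.04,0,0,0,0],[0,0,-0.9,0,0,0],[0,0,-0.9,0,0,0],[0,0,-0.6,0,0,0]],
  ],
)

```text
t: 6.4
tool_pos: [0.6033, 0.1653, 0.055]
tool_rot: [0.052, 0.999, -0.0, -0.001]
wrist_force: [1.1, 0.1, -1.0]
opening: 0.641
```

Request:
carry_out(
  series=[
    [[0,0,-0.15,0,0,0],[0,0,0,0,0,0],[0,0,0,0,0,0]],
  ],
)

```text
t: 6.78
tool_pos: [0.6055, 0.1651, 0.0497]
tool_rot: [0.053, 0.999, 0.0, 0.001]
wrist_force: [1.4, 0.4, -0.4]
opening: 0.643
```

```bash
python3 w.py w4
```

```text
t 6.83 tcp [0.6054 0.165  0.0495] jaw 83.95 z [ 0.003  0.    -1.   ] F [-0.4 -0.1 -0.7] open 0.646
```

Request:
carry_out(
  series=[
    [[-0.023,0.013,-0.06,0,0,0],[0,0,-0.05,0,0,0],[0,0,-0.03,0,0,0],[0,0,0,0,0,0]],
  ],
)

```text
t: 7.32
tool_pos: [0.6031, 0.1656, 0.0407]
tool_rot: [0.053, 0.999, 0.0, -0.0]
wrist_force: [-7.4, -1.3, 13.7]
opening: 0.645
```

```bash
python3 w.py w5
```

```text
t 7.38 tcp [0.6031 0.1656 0.0407] jaw 83.94 z [-0.  0. -1.] F [-7.1 -1.3 14.5] open 0.643
```

Request:
carry_out(
  series=[
    [[0,0,0.008,0,0,0],[0,0,0,0,0,0],[0,0,0,0,0,0],[0,0,0,0,0,0],[0,0,0.1,0,0,0]],
  ],
  grip=1,
)

```text
t: 8.0
tool_pos: [0.6028, 0.1655, 0.0457]
tool_rot: [0.053, 0.999, -0.0, -0.0]
wrist_force: [0.5, -0.0, 0.3]
opening: 0.999
```

Request:
carry_out(
  series=[
    [[0,0,0.9,0,0,0],[0,0,0.95,0,0,0.2],[0,-0.7,0.7,0,0,0.4],[0,-1,0,0,0,0.5],[0,-1,0,0,0,0.5]],
  ],
)

```text
t: 8.62
tool_pos: [0.6031, 0.0021, 0.2001]
tool_rot: [-0.018, 1.0, -0.0, 0.001]
wrist_force: [0.2, -0.7, -0.2]
opening: 0.999
```

Request:
carry_out(
  series=[
    [[-0.1,-1,0,0,0,0.5],[-0.2,-1,0,0,0,0.5],[-0.2,-1,0,0,0,0.5],[-0.1,-1,0,0,0,0.5],[0,-1,0,0,0,0.46]],
  ],
)

```text
t: 9.25
tool_pos: [0.5665, -0.2984, 0.1996]
tool_rot: [-0.125, 0.992, -0.0, 0.0]
wrist_force: [0.4, 0.0, -0.1]
opening: 1.003
```

Request:
carry_out(
  series=[
    [[0,-0.6,-0.3,0,0,0],[0,0,0,0,0,0],[0,0,0,0,0,0]],
  ],
)

```text
t: 9.62
tool_pos: [0.5672, -0.3318, 0.1813]
tool_rot: [-0.124, 0.992, 0.0, 0.0]
wrist_force: [0.3, 1.0, -0.5]
opening: 1.0
```

```bash
python3 w.py w6 cover:.5685:-.332:14.2 trough:.421:-.247:-6; python3 - <<'E'
from h import *
for n in ("top","scene"):
    im=eyes.get_image(n); cv2.imwrite(f"pics/{n}1.png",im)
    o=sil(n,"rack")
    if o: 
        r,c=fit("rack",[o[:2]],[.604,.166,np.radians(-6)],.025); print(n,o[2],r[:2].round(4),np.degrees(r[2]).round(1),c)
E
```

```text
cover 0.87 [ 0.5685 -0.3306] 14.2 cost 0.031
trough 0.95 [ 0.4208 -0.2454] -5.8 cost 0.021
t 9.78 tcp [ 0.5676 -0.3314  0.1817] jaw 104.32 z [ 0.001 -0.    -1.   ] F [-0.8 -1.5 -0.3] open 0.999
top 0.9 [0.602  0.1652] -6.0 0.031527029778098514
scene 0.92 [0.6002 0.1647] -5.6 0.028918495990663984
```

Request:
carry_out(
  series=[
    [[0.018,0.007,-0.9,0,0,0],[0,0,-0.9,0,0,0],[0,0,-0.6,0,0,0],[0,0,-0.32,0,0,0],[0,0,0,0,0,0]],
  ],
  grip=0,
)

```text
t: 10.6
tool_pos: [0.568, -0.3317, 0.0172]
tool_rot: [-0.124, 0.992, 0.0, -0.0]
wrist_force: [0.3, 0.2, 0.5]
opening: 0.526
```

Request:
carry_out(
  series=[
    [[0,0,0,0,0,0],[0,0,0,0,0,0],[0,0,0,0,0,0],[0,0,0,0,0,0],[0,0,0,0,0,0]],
  ],
  grip=-1,
)

```text
t: 11.22
tool_pos: [0.5683, -0.3321, 0.0181]
tool_rot: [-0.124, 0.992, -0.0, 0.0]
wrist_force: [-0.7, 1.1, 4.7]
opening: 0.127
```

```bash
python3 w.py w7
```

```text
t 11.28 tcp [ 0.5683 -0.3321  0.0181] jaw 104.24 z [ 0. -0. -1.] F [-1.4  1.5  5. ] open 0.124
```

Request:
carry_out(
  series=[
    [[0,0,0.9,0,0,0],[0,0,0.95,0,0,0],[0,0,0.95,0,0,0],[0,0.6,0.6,0,0,0],[0.27,0.86,0,0,0,-0.45]],
  ],
)

```text
t: 11.9
tool_pos: [0.585, -0.2449, 0.2249]
tool_rot: [-0.103, 0.995, -0.001, 0.002]
wrist_force: [1.0, -0.1, -1.8]
opening: 0.125
```

Request:
carry_out(
  series=[
    [[0.27,0.86,0,0,0,-0.45],[0.27,0.86,0,0,0,-0.45],[0.27,0.86,0,0,0,-0.45],[0.27,0.86,0,0,0,-0.45],[0.27,0.86,0,0,0,-0.45]],
  ],
)

```text
t: 12.52
tool_pos: [0.6656, 0.0153, 0.2215]
tool_rot: [-0.006, 1.0, -0.0, -0.0]
wrist_force: [0.2, -0.5, -1.7]
opening: 0.125
```

Request:
carry_out(
  series=[
    [[0.27,0.86,0,0,0,-0.45],[0.27,0.86,0,0,0,-0.45],[0.27,0.86,0,0,0,-0.46],[0,0,0,0,0,0],[0,0,0,0,0,0]],
  ],
)

```text
t: 13.15
tool_pos: [0.7137, 0.168, 0.2212]
tool_rot: [0.053, 0.999, -0.0, -0.0]
wrist_force: [0.5, -0.6, -1.0]
opening: 0.128
```

```bash
python3 w.py w8 rack:.603:.166:-6:.025 cooler:.604:.166:-6 tip_box:.574:-.106:-6
```

```text
rack 0.78 [0.6022 0.1661] -6.0 cost 0.024
cooler 0.56 [0.6038 0.1665] -6.7 cost 0.935
tip_box 0.81 [ 0.5749 -0.108 ] -4.5 cost 0.03
t 13.35 tcp [0.714  0.1671 0.2219] jaw 83.87 z [ 0. -0. -1.] F [ 0.9 -0.7 -1.1] open 0.13
```

View pics/w8.png

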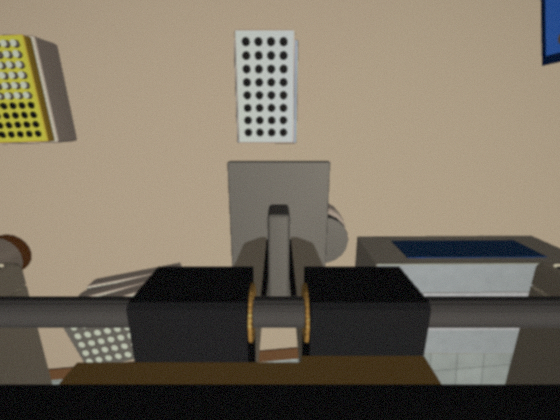

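The w8 view shows the rack on the block, (236,30)–(297,143), square but with a sliver of the block showing at its far end near (285,143). The held cover is straight, near edge at about (229–329,162).

```bash
python3 - <<'E'
from top import *
C=wc([.714,.1671,.2219],83.87);im=cv2.imread("pics/w8.png");g=cv2.GaussianBlur(cv2.cvtColor(im,cv2.COLOR_BGR2GRAY),(3,3),0).astype(int)
for r in (170,180,190): 
    d=np.diff(g[r,205:355]); print(r,[(int(x)+205,int(d[x])) for x in np.where(np.abs(d)>10)[0]])
for c in (245,260,310): 
    d=np.diff(g[140:185,c]); print(c,[(int(x)+140,int(d[x])) for x in np.where(np.abs(d)>6)[0]])
R=Ro.from_euler('z',-6.13,degrees=True).as_matrix();print(proj(C,box(.11,.06,.005)@R.T+[.714,.1671,.2038]).round(1))
cv2.imwrite("pics/w8c.png",cv2.resize(im[20:155,215:320],None,fx=5,fy=4.4,interpolation=cv2.INTER_CUBIC))
E
```

```text
170 [(225, -11), (226, -18), (227, -15), (329, 14), (330, 12)]
180 [(226, -17), (227, -20), (228, -12), (328, 14), (329, 17)]
190 [(226, -13), (227, -21), (228, -15), (328, 16), (329, 15)]
245 [(140, -11), (141, -12), (158, -10), (159, -20), (160, -24), (161, -9)]
260 [(140, -10), (141, -11), (158, -9), (159, -21), (160, -24), (161, -9), (162, 7)]
310 [(158, -9), (159, -23), (160, -24), (162, 8), (163, 8)]
[[227.5 160. ]
 [226.  161.1]
 [328.3 160. ]
 [329.7 161. ]
 [234.9 318.8]
 [233.8 323.5]
 [321.1 318.8]
 [322.1 323.5]]
```

View pics/w8c.png

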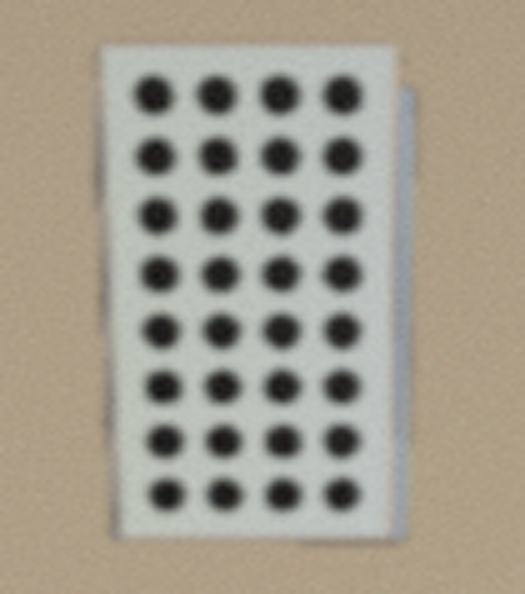

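```bash
python3 - <<'E'
from top import *
C=wc([.714,.1671,.2219],83.87);R=Ro.from_euler('z',-6.1,degrees=True).as_matrix()
print("obs cooler: near-right (297.6,40) far-right (296.5,142.7) ; left edge mid col ~235-236; rack near (235,30),(294.5,30) far (239,141.6),(293,141.6)")
for x,y in((.604,.1658),(.602,.1658)):
  print("cooler",x,proj(C,box(.11,.07,.0)[::2]@R.T+[x,y,.025]).round(1).tolist())
print("rack",proj(C,box(.11,.06,.0)[::2]@R.T+[.6022,.1661,.053]).round(1).tolist())
E
```

```text
obs cooler: near-right (297.6,40) far-right (296.5,142.7) ; left edge mid col ~235-236; rack near (235,30),(294.5,30) far (239,141.6),(293,141.6)
cooler 0.604 [[233.4, 38.1], [298.3, 38.0], [237.3, 142.2], [296.7, 142.2]]
cooler 0.602 [[233.1, 36.0], [298.2, 36.0], [237.1, 140.5], [296.5, 140.5]]
rack [[234.4, 28.2], [295.3, 28.1], [238.5, 142.2], [293.8, 142.1]]
```

Request:
carry_out(
  series=[
    [[-0.93,-0.01,0,0,0,0],[-0.92,-0.01,0,0,0,-0.02],[0,0,-0.9,0,0,0],[0,0,-0.9,0,0,0],[0,0,-0.5,0,0,0]],
  ],
)

```text
t: 13.98
tool_pos: [0.6019, 0.1662, 0.0816]
tool_rot: [0.054, 0.999, -0.0, -0.001]
wrist_force: [0.3, -0.3, -0.1]
opening: 0.127
```

Request:
carry_out(
  series=[
    [[0,0,-0.05,0,0,0],[0,0,0,0,0,0],[0,0,0,0,0,0]],
  ],
)

```text
t: 14.35
tool_pos: [0.6039, 0.1672, 0.0824]
tool_rot: [0.054, 0.999, 0.0, 0.001]
wrist_force: [0.5, -0.1, -0.8]
opening: 0.126
```

```bash
python3 w.py w9
```

```text
t 14.4 tcp [0.6037 0.1672 0.0822] jaw 83.83 z [ 0.002  0.    -1.   ] F [ 0.5  0.7 -0.3] open 0.129
```

Request:
carry_out(
  series=[
    [[-0.008,-0.018,-0.09,0,0,0.02],[0,0,-0.06,0,0,0],[0,0,-0.035,0,0,0],[0,0,0,0,0,0]],
  ],
)

```text
t: 14.9
tool_pos: [0.6024, 0.1661, 0.0711]
tool_rot: [0.053, 0.999, -0.0, -0.0]
wrist_force: [-7.6, -2.1, 17.2]
opening: 0.129
```

```bash
python3 w.py w10
```

```text
t 14.95 tcp [0.6024 0.166  0.0711] jaw 83.95 z [-0. -0. -1.] F [-7.7 -2.5 17.3] open 0.128
```

Request:
carry_out(
  series=[
    [[0,0,0.008,0,0,0],[0,0,0,0,0,0],[0,0,0,0,0,0],[0,0,0,0,0,0],[0,0,0.15,0,0,0]],
  ],
  grip=0,
)

```text
t: 15.58
tool_pos: [0.6021, 0.166, 0.0788]
tool_rot: [0.053, 0.999, -0.0, -0.001]
wrist_force: [-0.4, 0.5, -0.2]
opening: 0.498
```

Request:
carry_out(
  series=[
    [[0,0,0.9,0,0,0],[0,0,0.9,0,0,0],[-0.38,-0.86,0,0,0,0],[-0.38,-0.86,0,0,0,0],[-0.38,-0.86,0,0,0,0]],
  ],
  grip=1,
)

```text
t: 16.2
tool_pos: [0.5334, 0.0099, 0.1879]
tool_rot: [0.053, 0.999, -0.0, 0.001]
wrist_force: [1.3, 0.0, 0.6]
opening: 0.978
```

Request:
carry_out(
  series=[
    [[-0.38,-0.86,0,0,0,0],[-0.38,-0.86,0,0,0,0],[-0.38,-0.86,0,0,0,0],[-0.38,-0.86,0,0,0,0],[-0.38,-0.84,0,0,0,0]],
  ],
)

```text
t: 16.82
tool_pos: [0.4193, -0.2471, 0.1879]
tool_rot: [0.053, 0.999, -0.0, 0.001]
wrist_force: [0.2, -0.4, -0.3]
opening: 1.001
```

Request:
carry_out(
  series=[
    [[0,0,0,0,0,0],[0,0,0,0,0,0]],
  ],
)

```text
t: 17.08
tool_pos: [0.4203, -0.2452, 0.1874]
tool_rot: [0.053, 0.999, 0.0, 0.0]
wrist_force: [0.6, 0.1, 0.6]
opening: 0.995
```

```bash
python3 w.py w11 trough:.421:-.2455:-6; python3 - <<'E'
from h import *
for n in ("top","scene"):
    im=eyes.get_image(n); cv2.imwrite(f"pics/{n}2.png",im)
    for q,p,z in(("cover",[.603,.166,np.radians(-6)],.053),):
      o=sil(n,q)
      if o: 
        r,c=fit(q,[o[:2]],p,z); print(n,o[2],r[:2].round(4),np.degrees(r[2]).round(1),c)
im=cv2.imread("pics/scene2.png"); cv2.imwrite("pics/s2c.png",cv2.resize(im[190:300,300:420],None,fx=5,fy=5,interpolation=cv2.INTER_CUBIC))
E
```

```text
trough 0.89 [ 0.4205 -0.2455] -6.0 cost 0.043
t 17.18 tcp [ 0.4206 -0.2445  0.1873] jaw 84.02 z [ 0.  0. -1.] F [0.2 0.8 0.4] open 1.001
top 0.85 [0.6018 0.1659] -5.6 0.049707065206694545
scene 0.56 [0.5996 0.1652] -5.9 0.07159704363763042
```

View pics/s2c.png

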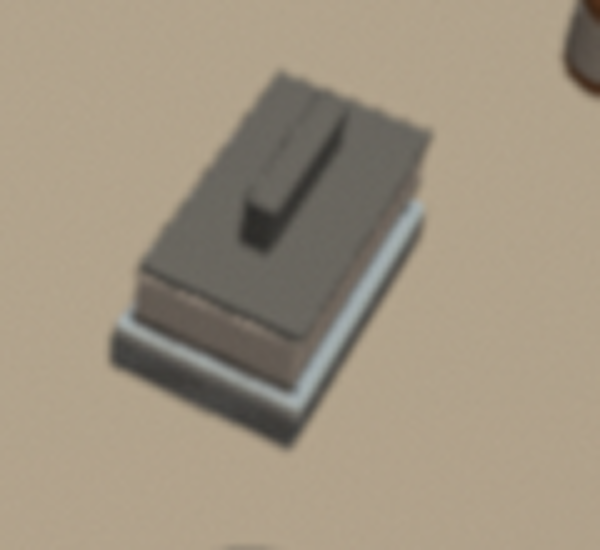

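The scene crop shows the cover square on the rack, and a ledge of the block at the far end, so I'll measure it.

```bash
python3 - <<'E'
from h import *
C=cam("scene");R=Ro.from_euler('z',-6,degrees=True).as_matrix()
f=lambda u,v:ray(C,(300+(u+.5)/5-.5,190+(v+.5)/5-.5),.025)
a=R.T@f(300,410);b=R.T@f(293,384);print("far corner diff (cooler-rack), block axes",((a-b)*1000).round(1), "expected x 0, y +5")
a=R.T@f(123,320);b=R.T@f(132,315);print("other far corner",((a-b)*1000).round(1),"expected x 0, y -5")
E
```

```text
far corner diff (cooler-rack), block axes [8.7 6.5 0. ] expected x 0, y +5
other far corner [ 3.6 -1.6  0. ] expected x 0, y -5
```

Request:
carry_out(
  series=[
    [[0,-0.015,-0.9,0,0,0],[0,0,-0.9,0,0,0],[0,0,-0.7,0,0,0],[0,0,-0.32,0,0,0],[0,0,0,0,0,0]],
  ],
  grip=0.5,
)

```text
t: 18.0
tool_pos: [0.4197, -0.2456, 0.0169]
tool_rot: [0.053, 0.999, 0.001, -0.001]
wrist_force: [-0.7, 0.3, 1.6]
opening: 0.753
```

Request:
carry_out(
  series=[
    [[0,0,0,0,0,0],[0,0,0,0,0,0],[0,0,0,0,0,0],[0,0,0,0,0,0],[0,0,0,0,0,0]],
  ],
  grip=-1,
)

```text
t: 18.62
tool_pos: [0.4204, -0.2465, 0.0185]
tool_rot: [0.053, 0.999, -0.0, 0.0]
wrist_force: [-1.0, 0.9, 6.2]
opening: 0.449
```

```bash
python3 w.py w12
```

```text
t 18.68 tcp [ 0.4204 -0.2465  0.0185] jaw 83.94 z [ 0.001 -0.    -1.   ] F [-1.9  0.6  7.5] open 0.45
```

Request:
carry_out(
  series=[
    [[0,0,0.9,0,0,0],[0,0,0.9,0,0,0],[0.47,0.766,0.1,0,0,0],[0.47,0.766,0,0,0,0],[0.47,0.766,0,0,0,0]],
  ],
)

```text
t: 19.3
tool_pos: [0.5054, -0.1071, 0.1323]
tool_rot: [0.053, 0.999, -0.0, 0.0]
wrist_force: [0.9, -0.7, -0.8]
opening: 0.451
```

Request:
carry_out(
  series=[
    [[0.47,0.766,0,0,0,0],[0.47,0.766,0,0,0,0],[0.47,0.766,0,0,0,0],[0,0,0,0,0,0],[0,0,0,0,0,0]],
  ],
)

```text
t: 19.92
tool_pos: [0.5888, 0.0291, 0.1316]
tool_rot: [0.053, 0.999, -0.0, -0.0]
wrist_force: [-0.4, -0.0, -0.1]
opening: 0.45
```

```bash
python3 w.py w13 tip_box:.5745:-.107:-6
```

```text
tip_box 0.58 [ 0.5747 -0.1015] -4.0 cost 0.137
t 20.02 tcp [0.5888 0.0284 0.1319] jaw 83.88 z [-0. -0. -1.] F [ 0.3 -0.3  0.1] open 0.448
```

View pics/w13.png

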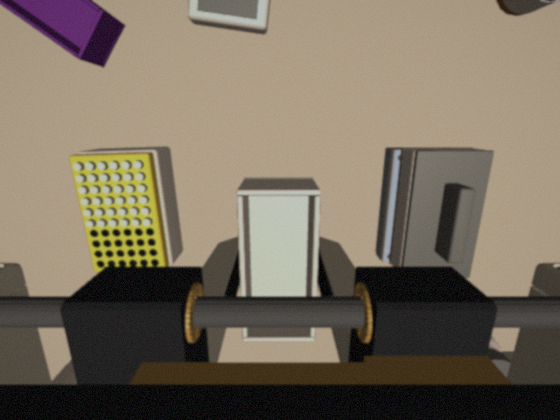

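The w13 view has the trough held at (278,260), the tip box's base edge at about (170–181), and the block's at about (379–386), nearly symmetric. I'll measure those edges.

```bash
python3 - <<'E'
from top import *
C=wc([.5888,.0284,.1319],83.88);im=cv2.imread("pics/w13.png");g=cv2.GaussianBlur(im,(3,3),0).astype(int)[...,2]
R=Ro.from_euler('z',-6.1,degrees=True).as_matrix()
def cross(row,a,b,up):
    s=g[row,a:b]; lo,hi=s.min(),s.max(); d=np.diff(s)*(1 if up else -1); i=d.argmax(); w=np.clip(d[max(0,i-2):i+3],0,None); return a+max(0,i-2)+(w*np.arange(len(w))).sum()/w.sum()+.5
for row in(160,180,200,220,235):
    l=cross(row,165,200,True); r=cross(row,365,392,False)
    L=ray(C,(l,row),0);Q=ray(C,(r,row),0); y=lambda p:(R.T@(p-[.5888,.0284,0]))[1]*1000
    print(row,round(l,1),round(r,1),"y rel TCP in block axes: tip edge",y(L).round(1),"cooler edge",y(Q).round(1),"mid",((y(L)+y(Q))/2).round(2))
for n,c in(("tip",150),("cool",395),("cool",420)):
    col=g[130:165,c]; d=np.diff(col); i=130+np.abs(d).argmax()+.5; p=ray(C,(c,i),0 ); print(n,c,i,(R.T@(p-[.5888,.0284,0]))[:2]*1000)
E
```

```text
160 171.1 383.8 y rel TCP in block axes: tip edge -104.6 cooler edge 103.5 mid -0.52
180 173.6 381.8 y rel TCP in block axes: tip edge -104.1 cooler edge 103.5 mid -0.28
200 176.4 380.1 y rel TCP in block axes: tip edge -103.3 cooler edge 103.7 mid 0.22
220 178.7 378.2 y rel TCP in block axes: tip edge -102.9 cooler edge 103.7 mid 0.4
235 180.7 376.6 y rel TCP in block axes: tip edge -102.3 cooler edge 103.6 mid 0.63
tip 150 146.5 [ -54.30989743 -123.74008784]
cool 395 146.5 [-54.14511261 113.1501079 ]
cool 420 146.5 [-54.12829532 137.32619373]
```

Request:
carry_out(
  series=[
    [[0.015,0,-0.8,0,0,0],[0,0,-0.6,0,0,0],[0,0,-0.3,0,0,0],[0,0,0,0,0,0],[0,0,0,0,0,0]],
  ],
)

```text
t: 20.65
tool_pos: [0.591, 0.0291, 0.0313]
tool_rot: [0.053, 0.999, 0.0, 0.001]
wrist_force: [-0.4, 0.2, -0.4]
opening: 0.455
```

```bash
python3 w.py w14
```

```text
t 20.7 tcp [0.5911 0.0292 0.0314] jaw 83.93 z [ 0.002 -0.    -1.   ] F [-0.3 -0.1 -1.3] open 0.449
```

Request:
carry_out(
  series=[
    [[0.005,-0.01,-0.1,0,0,0],[0,0,-0.07,0,0,0],[0,0,-0.045,0,0,0],[0,0,0,0,0,0]],
  ],
)

```text
t: 21.2
tool_pos: [0.5905, 0.0288, 0.0184]
tool_rot: [0.053, 0.999, -0.0, -0.0]
wrist_force: [-9.5, -0.5, 18.8]
opening: 0.45
```

```bash
python3 w.py w15
```

```text
t 21.25 tcp [0.5905 0.0288 0.0184] jaw 83.95 z [-0. -0. -1.] F [-8.2 -0.7 20.2] open 0.447
```

Request:
carry_out(
  series=[
    [[0,0,0.008,0,0,0],[0,0,0,0,0,0],[0,0,0,0,0,0],[0,0,0,0,0,0],[0,0,0.2,0,0,0]],
  ],
  grip=0.3,
)

```text
t: 21.88
tool_pos: [0.59, 0.0288, 0.0292]
tool_rot: [0.053, 0.999, -0.0, -0.001]
wrist_force: [0.4, 0.8, 0.6]
opening: 0.651
```

Request:
carry_out(
  series=[
    [[0,0,0.9,0,0,0],[0,0,0.95,0,0,0],[0,0,0.8,0,0,0],[-0.55,0.738,0,0,0,0],[-0.55,0.738,0,0,0,0]],
  ],
)

```text
t: 22.5
tool_pos: [0.5238, 0.1181, 0.1898]
tool_rot: [0.053, 0.999, 0.0, 0.001]
wrist_force: [0.4, 1.2, -0.1]
opening: 0.651
```

Request:
carry_out(
  series=[
    [[-0.55,0.738,0,0,0,0],[-0.55,0.738,0,0,0,0],[-0.55,0.738,0,0,0,0],[0,0,0,0,0,0],[0,0,0,0,0,0]],
  ],
)

```text
t: 23.12
tool_pos: [0.4259, 0.25, 0.189]
tool_rot: [0.053, 0.999, 0.0, 0.0]
wrist_force: [0.4, 1.2, 0.5]
opening: 0.648
```

```bash
python3 w.py w16 bottle:.4255:.2503:0; python3 - <<'E'
from h import *
for n in ("top","scene"):
    im=eyes.get_image(n); cv2.imwrite(f"pics/{n}3.png",im)
    for q,p,z in(("trough",[.590,.0287,np.radians(-6)],0),("bottle",[.4255,.2503,0],0)):
      o=sil(n,q,proj(cam(n),np.array([[p[0],p[1],.02]]))[0])
      if o: 
        r,c=fit(q,[o[:2]],p,z); print(n,q,o[2],r[:2].round(4),np.degrees(r[2]).round(1),round(c,3))
E
```

```text
bottle 0.61 [0.4251 0.2505] 3.6 cost 0.085
t 23.23 tcp [0.4263 0.2494 0.1887] jaw 83.87 z [ 0.001  0.    -1.   ] F [ 0.4  0.2 -0.6] open 0.647
top trough 0.73 [0.5903 0.0284] -6.0 0.045
scene trough 0.62 [0.5887 0.0276] -5.3 0.032
scene bottle 0.72 [0.4216 0.2494] 6.3 0.194
```

Request:
carry_out(
  series=[
    [[-0.018,0.012,-0.9,0,0,0],[0,0,-0.9,0,0,0],[0,0,-0.65,0,0,0],[0,0,-0.3,0,0,0],[0,0,0,0,0,0]],
  ],
)

```text
t: 24.15
tool_pos: [0.4239, 0.2505, 0.0225]
tool_rot: [0.053, 0.999, -0.001, -0.001]
wrist_force: [0.6, 0.1, 0.3]
opening: 0.646
```

Request:
carry_out(
  series=[
    [[0,0,0,0,0,0],[0,0,0,0,0,0],[0,0,0,0,0,0],[0,0,0,0,0,0],[0,0,0,0,0,0]],
  ],
  grip=-1,
)

```text
t: 24.78
tool_pos: [0.4249, 0.2511, 0.0243]
tool_rot: [0.053, 0.999, 0.0, 0.001]
wrist_force: [-1.5, -1.1, 7.7]
opening: 0.446
```

```bash
python3 w.py w17
```

```text
t 24.82 tcp [0.425  0.2511 0.0244] jaw 83.94 z [ 0.001  0.001 -1.   ] F [-0.9 -1.3  7.8] open 0.444
```

Request:
carry_out(
  series=[
    [[0,0,0.9,0,0,0],[0,0,0.95,0,0,0],[0,0,0.3,0,0,0],[0.697,-0.643,0,0,0,0],[0.697,-0.643,0,0,0,0]],
  ],
)

```text
t: 25.45
tool_pos: [0.5091, 0.1731, 0.1533]
tool_rot: [0.052, 0.999, 0.0, 0.001]
wrist_force: [0.7, 1.4, -0.8]
opening: 0.447
```

Request:
carry_out(
  series=[
    [[0.697,-0.643,0,0,0,0],[0.697,-0.643,0,0,0,0],[0.697,-0.643,0,0,0,0],[0.697,-0.643,0,0,0,0],[0,0,0,0,0,0]],
  ],
)

```text
t: 26.08
tool_pos: [0.6769, 0.0166, 0.152]
tool_rot: [0.054, 0.999, -0.0, 0.0]
wrist_force: [-0.5, 0.6, -1.0]
opening: 0.449
```

Request:
carry_out(
  series=[
    [[0,0,-0.8,0,0,0],[0,0,-0.7,0,0,0],[0,0,-0.3,0,0,0],[0,0,0,0,0,0],[0,0,0,0,0,0]],
  ],
)

```text
t: 26.7
tool_pos: [0.6763, 0.0196, 0.0464]
tool_rot: [0.053, 0.999, 0.0, 0.001]
wrist_force: [0.4, -0.1, 0.0]
opening: 0.446
```

```bash
python3 w.py w18 trough:.590:.0286:-6
```

```text
trough 0.71 [0.5909 0.0291] -6.1 cost 0.027
t 26.8 tcp [0.6762 0.0195 0.0463] jaw 83.95 z [ 0.003 -0.    -1.   ] F [0.6 0.7 0. ] open 0.448
```

View pics/w18.png

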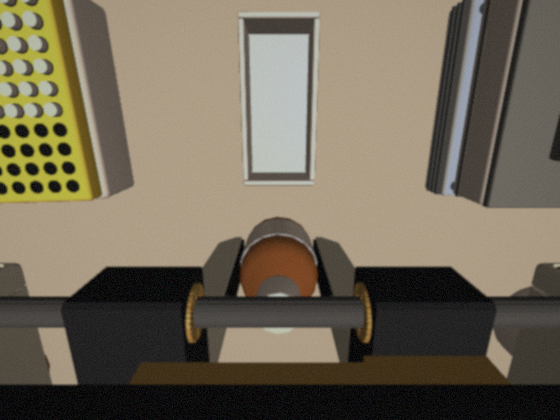

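The w18 view shows the bottle in line with the trough ahead of it, (240,13)–(318,185), symmetric between the boxes. Now lower it.

Request:
carry_out(
  series=[
    [[0,0,-0.2,0,0,0],[0,0,-0.1,0,0,0],[0,0,-0.06,0,0,0],[0,0,0,0,0,0]],
  ],
)

```text
t: 27.3
tool_pos: [0.6751, 0.0194, 0.0244]
tool_rot: [0.053, 0.999, -0.0, -0.0]
wrist_force: [-10.1, 0.5, 17.8]
opening: 0.448
```

```bash
python3 w.py w19
```

```text
t 27.35 tcp [0.6752 0.0194 0.0244] jaw 83.94 z [-0.001 -0.    -1.   ] F [-9.4  0.1 18. ] open 0.447
```

Request:
carry_out(
  series=[
    [[0,0,0.025,0,0,0],[0.005,0,0,0,0,0],[0,0,-0.012,0,0,0],[0,0,0,0,0,0]],
  ],
)

```text
t: 27.85
tool_pos: [0.6757, 0.0194, 0.0244]
tool_rot: [0.053, 0.999, -0.0, -0.0]
wrist_force: [-5.3, -0.1, 11.4]
opening: 0.446
```

Request:
carry_out(
  series=[
    [[0,0,0,0,0,0],[0,0,0,0,0,0],[0,0,0,0,0,0],[0,0,0,0,0,0]],
  ],
  grip=0.2,
)

```text
t: 28.35
tool_pos: [0.6756, 0.0194, 0.0235]
tool_rot: [0.053, 0.999, -0.0, -0.0]
wrist_force: [-0.6, 0.8, 1.3]
opening: 0.598
```

Request:
carry_out(
  series=[
    [[0,0,0.4,0,0,0],[0,0,0.9,0,0,0],[0,0,0.9,0,0,0],[0,0,0.9,0,0,0],[0.4,0.6,0.3,0,0,0]],
  ],
)

```text
t: 28.98
tool_pos: [0.7006, 0.054, 0.2324]
tool_rot: [0.054, 0.999, -0.0, 0.003]
wrist_force: [1.7, 0.1, 0.5]
opening: 0.597
```

Request:
carry_out(
  series=[
    [[0.2,0.8,0,0,0,0],[0,0.8,0,0,0,0],[0,0.3,0,0,0,0],[0,0,0,0,0,0],[0,0,0,0,0,0]],
  ],
  grip=1,
)

```text
t: 29.6
tool_pos: [0.7118, 0.1678, 0.2277]
tool_rot: [0.053, 0.999, -0.0, 0.0]
wrist_force: [-0.3, 0.5, -0.8]
opening: 0.996
```

```bash
python3 w.py w20 bottle:.676:.0196:0 trough:.5906:.0288:-6 cover:.6025:.166:-6:.053 ; python3 - <<'E'
from h import *
im=cv2.imread("pics/w20.png");cv2.imwrite("pics/w20z.png",im)
E
```

```text
bottle 0.7 [0.6763 0.0207] -1.9 cost 0.09
trough 0.96 [0.5903 0.0296] -6.0 cost 0.02
cover 0.6 [0.6028 0.1664] -5.5 cost 0.016
t 29.8 tcp [0.7118 0.1682 0.2278] jaw 83.86 z [ 0. -0. -1.] F [0.7 0.6 0.8] open 0.999
```

View pics/w20.png

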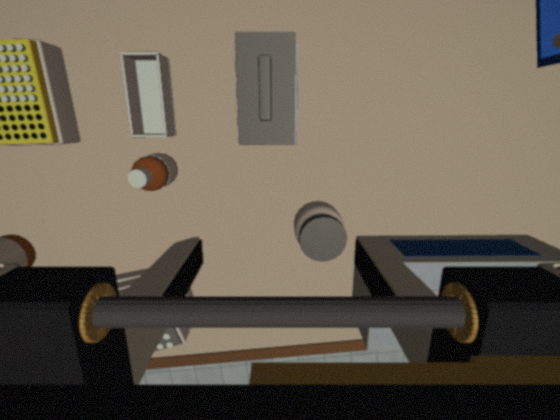

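The w20 view shows the whole layout: cover square on rack and block (236–296, 32–145), trough (148,95) beside it, bottle (150,172) upright behind the trough, and the jar untouched. I'll run a last check that the bystanders haven't moved, then hand in.

```bash
python3 - <<'E'
from h import *
for n in ("scene","top"):
    im=eyes.get_image(n)
    for q,p,z in(("timer",[.4038,.0088,np.radians(-13)],0),("tall_bottle",[.771,-.2115,0],0),("jar",[.7695,.213,0],0),("trough",[.5904,.029,np.radians(-6)],0),("bottle",[.676,.0196,0],0)):
      o=sil(n,q,proj(cam(n),np.array([[p[0],p[1],.03]]))[0])
      if o: 
        r,c=fit(q,[o[:2]],p,z); print(n,q,r[:2].round(4),np.degrees(r[2]).round(1),round(c,3))
print(bot.hand_in())
E
```

```text
scene timer [0.3999 0.0074] -11.9 0.641
scene tall_bottle [ 0.7677 -0.2169] 6.5 0.171
scene jar [0.7699 0.213 ] 6.7 0.125
scene trough [0.5881 0.0272] -6.3 0.08
scene bottle [0.6742 0.0179] 4.9 0.095
top timer [0.4033 0.0097] -13.4 0.1
top tall_bottle [ 0.7692 -0.2123] 10.7 0.139
top trough [0.5903 0.0281] -5.9 0.116
top bottle [0.6768 0.0193] 4.9 0.087
the job is handed in; nothing more can be done
None
```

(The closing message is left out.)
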